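# Unlock the homogeniser jar and set it on the drip tray

### The job

The steel jar is twist-locked on the tissue homogeniser. By its side handle turn it anticlockwise (seen from above) until you feel the stop, without forcing it, ease back a touch, lift it straight off, keep it upright, set it down gently on the floor of the drip tray and let go. Leave the other things on the worktop where they are.

Things in the scene. Friction and masses are not known exactly. Their poses are not given: they have to be found in the camera images.
- jar_foot (a point): centre of the underside of the jar. The jar is a closed steel cylinder 92 mm across with a narrower foot (68 mm across, 22 high, with two lugs reaching 42 mm from the axis); overall height 113 (lid knob included), 0.17 to 0.32 kg. x axis: from the jar's axis toward its single side handle; z axis up. The two lugs lie in line with the handle, at +x and -x
- jar_handle (a point): centre of the part of the handle to grip: a straight black bar that sticks out level from the jar's side, 14 mm wide (across, jar y), 24 mm tall, reaching from 46 to 116 mm from the jar's axis; this point is 83 mm out along jar x and 84 mm above the jar's underside. It can be pinched from above across its 14 mm. Axes as the jar's
- socket (a point): centre of the flat top of the white homogeniser base (fixed box 124 x 124 x 60 mm, top at z = 60 mm). The jar stands here inside a round collar 110 mm across and 17 mm high with about 2.5 mm play round its lugs; hidden under the jar's belly, two claws of the collar hold the lugs down with 1.5 mm play. x, y axes: sides of the base. Lift the jar straight up at least 25 mm to clear the collar
- lock_collar (a joint): small twist of the sprung collar (rad, + anticlockwise): 0 at rest, about 0.05 per 1 Nm. The jar slides freely anticlockwise till its lugs meet stops, 18 to 66 degrees from the start, unknown beforehand; then the collar gives. Only in the last 10 degrees before the stop do the claws free the jar. Ease back about 5 degrees before lifting, else the lugs bind. Over 0.1 (24 N at the grip) is forcing. Clockwise does not free it
- tray_floor (a point): centre of the floor of the fixed steel drip tray beside the base: 140 x 140 mm outside, wall 4 mm thick, rim at z = 9 mm, floor at z = 5 mm (this point). x, y axes: its sides
- cup: bystander, sizes in mm: specimen cup with a screw lid, 59 across, 75 high; origin at the centre of its underside
- stain_bottle: bystander, sizes in mm: brown reagent bottle with white cap, 38 across, 78 high; origin at the centre of its underside
- dish: bystander, sizes in mm: flat round dish, 56 across, 12 high; origin at the centre of its underside
- carton: bystander, sizes in mm: small flat carton, 90 x 64 x 28; origin at the centre of its underside
- oil_bottle: bystander, sizes in mm: small brown bottle with black cap, 28 across, 74 high; origin at the centre of its underside
- forceps: bystander, sizes in mm: steel forceps lying flat, 135 long, 9 high; origin at the centre of its underside

How it is judged:
By the outcome, as a careful person would: the job done as asked, in the order asked, and still so for the second after the job is handed in, with the robot touching nothing.
It also fails if it takes over 54 s, if anything falls off the work surface, if the arm or the gripper's body presses on something with over 40 N, if the wrist force passes 120 N, or if a joint passes its speed limit or range.

### The arm

A 7-joint arm with a two-finger parallel gripper is mounted at the origin on a cart in front of the work surface, level with it; the furniture and walls round the work are solid. World frame = base frame: x ahead of the robot, y to its left, z up, the work surface at z = 0. Lengths are in m, angles in rad, forces in N, time in s.
With the tool pointing down it reaches from about 0.4 to 0.875 m from the base axis. Payload 19.3 kg.
Tool frame: the origin (TCP) lies at the very end of the fingers, on their centre line; the grasp point (between the pads) lies 19 mm behind it; z points along the fingers, y is the line along which they close (so a half turn about z gives the same grasp; the last joint's range is limited). The gripper opens to 85 mm and grips with 20 to 120 N. Pads are 22 mm wide; open, the fingers measure 114 mm over their backs; the gripper's body (76 mm by 85 mm) begins 54 mm behind the grasp point. The pads swing forward as they close: fully open they stand 13 mm farther back than shut.
Start: joints at [1.159, 0.521, -0.036, 1.599, 0.021, 1.021, -0.113], TCP at [0.209, -0.589, 0.231] pointing down, gripper open.
Joint ranges: [-2.91, 2.91], [-0.3, 2.13], [-1.5, 1.42], [0.17, 2.43], [-1.26, 4.41], [0.16, 1.93], [-2.52, 2.52]. Speed limits (rad/s): [1.89, 1.89, 2.39, 2.39, 3.01, 3.01, 3.01].

### API

Orientations are given as [roll, pitch, yaw] about the fixed x, y, z axes, in that order (R = Rz(yaw) Ry(pitch) Rx(roll)).
In Python, from workcell import bot gives the robot as it stands.
- The arm moves only by the tool carry_out, never from a script. Its argument "rows" is a list that holds one entry, the list of rows, each a list of 4 numbers: the shift along the tool's x, y, z in m, then the turn about the tool's z in degrees. In form: [[[x, y, z, twist], ...]]. A call has 1 to 12 rows; each row is the pose to reach, as a shift and turn from the pose commanded when the call began, along the tool's axes at that moment; what a row does not reach only later rows make up. A row lasts 1/12 s, in which the tool goes at most 41.7 mm and 7.16 degrees, less where a joint would pass 70% of its speed; a pose out of reach is approached as far as the arm can. A call with a gripper value outside its range is refused whole. "grip" is the finger opening in m, from 0 to 0.0854, set as the call begins (left out, the last holds). The fingers move at their own pace and stop on an object; "grip_force" is the grip in N (left out, the last holds). Time passes only in rows, so rows that repeat a pose let the fingers close. It gives the time, the measured TCP pose, the force, the opening and the grip force at its end, in the units of the state.
- bot.observe(): the state, without advancing time (a new reading comes with each control period).
- bot.grab_frame(name): name is "scene" or "side" or "wrist"; returns a dict with "pixels" (400x640x3 uint8, red, green, blue), "K" (3x3 intrinsics, pixels), "k1" (the pictures are not rectified: a ray, as slopes to the right and down, at radius r is drawn at 1 + k1 r^2 times it, then the intrinsics apply), "pose" (4x4, takes a point from camera to world coordinates). Camera axes: x right, y down, z forward; pixel columns grow to the right and rows downward; lengths in m; the calibration is good to about 2 mm. A picture is of the moment at which its call begins. There is no depth.
- bot.job_done(): hands the job in; it is judged then, once.
Trained networks look in a picture, given as the dict that the camera call returned (one of the last four; its "shot" number tells which), for a name from the list of things; names that differ only in an ending like _2 or _b are one class to them, and where a whole thing is asked for, a point or a joint stands for the part that bears it (a point fixed in the world has none). Each returns a list of dicts, best first, with "conf" (0 to 1); they miss things now and then, are a little off and sometimes report something else, mostly with a low value. They report only what shows in the picture. A call takes as long as a camera call.
- bot.look_for(picture, label): "position" ([column, row] in pixels, amid what is visible of it).
- bot.regions_of(picture, label): "region" (400x640 bool, what is visible of it) and "position" ([column, row] in pixels, amid what is visible of it).
- bot.spot_point(picture, label): "position" ([column, row] in pixels: a listed point, or the origin of a listed thing).
The state is a dict: "clock": time; "qpos": joint angles; "qd": joint speeds; "joint_efforts": joint torques, N m; "position": TCP position; "tool_rot": TCP orientation; "force": force on the tool from outside, world axes, zero at the start; "moment": the same for the moment, N m; "grip_width": finger opening in m; "finger_force": force on a finger pad.
Only numpy, scipy, OpenCV 4.12 (cv2) and the standard library are available. Lean on these libraries where they do the work, as an engineer would, in place of code of your own. Each camera call takes 0.05 s, during which the arm holds its last target. There are 200 camera calls.

## Working session

There is one attempt and no reset: what is moved stays moved. The work goes in short steps, Python scripts to look and compute and a tool call to move; the robot and the scene stay as the last step left them, time stands still between calls to the robot, and variables do not carry over. Pictures are saved under pics/ and viewed, at most 10 in all, crops included, and the job is handed in when it is done.

Besides the shell and the picture viewer there is one more tool, called after "Request:" as name([rows], argument=value, ...), one row to a line, values as JSON. carry_out: Moves the arm, as the interface text tells. Its arguments: {"type":"object","properties":{"rows":{"type":"array","items":{"type":"array","items":{"type":"array","items":{"type":"number"}}}},"grip":{"type":"number"},"grip_force":{"type":"number"}},"required":["rows"]}

```bash
mkdir -p pics
cat > h.py <<'E'
import numpy as np, cv2
from workcell import bot
def ray(p,px):
    K=np.array(p["K"]);u=(px[0]-K[0,2])/K[0,0];v=(px[1]-K[1,2])/K[1,1]
    a,b=u,v
    for _ in range(30):
        s=1+p["k1"]*(a*a+b*b);a,b=u/s,v/s
    T=np.array(p["pose"]);return T[:3,3],T[:3,:3]@np.array([a,b,1])
def atz(p,px,z):
    o,d=ray(p,px);return o+d*(z-o[2])/d[2]
def tri(l):
    A=np.zeros((3,3));b=np.zeros(3);
    for p,px in l:
        o,d=ray(p,px);d=d/np.linalg.norm(d);M=np.eye(3)-np.outer(d,d);A+=M;b+=M@o
    return np.linalg.solve(A,b)
def proj(p,X):
    T=np.array(p["pose"]);c=T[:3,:3].T@(np.array(X)-T[:3,3]);a,b=c[:2]/c[2];s=1+p["k1"]*(a*a+b*b);K=np.array(p["K"])
    return np.array([K[0,0]*a*s+K[0,2],K[1,1]*b*s+K[1,2]])
def save(p,n): cv2.imwrite("pics/"+n,np.array(p["pixels"])[:,:,::-1])
E
python3 - <<'E'
from h import *
np.set_printoptions(precision=3,suppress=True)
S=bot.grab_frame("scene");D=bot.grab_frame("side")
im=np.vstack([S["pixels"],D["pixels"]]);cv2.imwrite("pics/a.png",cv2.resize(im[:,:,::-1],(480,600),interpolation=cv2.INTER_AREA))
save(S,"s.png");save(D,"d.png")
zs=dict(jar_foot=.06,jar_handle=.144,socket=.06,tray_floor=.005,cup=0,stain_bottle=0,dish=0,carton=0,oil_bottle=0,forceps=0)
for n,z in zs.items():
    l=[]
    for p in (S,D):
        r=bot.spot_point(p,n)
        for k in r[:1]:
            print(n,p is S,k["conf"],np.array(k["position"]),atz(p,k["position"],z));l.append((p,k["position"]))
    if len(l)==2:print("  tri",tri(l))
o=bot.observe();print(o)
E
```

```text
jar_foot True 0.61 [377.5 244.3] [ 0.524 -0.44   0.06 ]
jar_foot False 0.55 [336.8 282. ] [ 0.522 -0.443  0.06 ]
  tri [ 0.522 -0.442  0.061]
jar_handle True 0.66 [363.2 226.5] [ 0.451 -0.473  0.144]
jar_handle False 0.7 [294.2 261.9] [ 0.448 -0.471  0.144]
  tri [ 0.448 -0.475  0.147]
socket False 0.34 [346.3 214.5] [ 0.568 -0.256  0.06 ]
tray_floor True 0.92 [284.  224.7] [ 0.439 -0.163  0.005]
tray_floor False 0.77 [280.1 211.8] [ 0.429 -0.161  0.005]
  tri [ 0.43  -0.179  0.017]
cup True 0.85 [406.7 237.1] [ 0.674 -0.387  0.   ]
cup False 0.86 [401.3 281.3] [ 0.656 -0.399  0.   ]
  tri [ 0.65  -0.411  0.018]
stain_bottle True 0.61 [333.1 217.2] [ 0.579 -0.194  0.   ]
stain_bottle False 0.67 [346.8 212.7] [ 0.583 -0.175  0.   ]
  tri [ 0.584 -0.182 -0.002]
dish True 0.63 [349.9 227.9] [ 0.582 -0.268  0.   ]
carton True 0.81 [283.6 271.2] [ 0.343 -0.339  0.   ]
carton False 0.8 [240.9 273.9] [ 0.344 -0.346  0.   ]
  tri [ 0.343 -0.341 -0.002]
oil_bottle True 0.78 [238.3 249.7] [ 0.292 -0.202  0.   ]
oil_bottle False 0.7 [219.8 235.4] [ 0.295 -0.224  0.   ]
  tri [ 0.291 -0.213 -0.001]
forceps True 0.69 [322.  299.7] [ 0.362 -0.464  0.   ]
forceps False 0.72 [249.3 317.4] [ 0.363 -0.456  0.   ]
  tri [ 0.364 -0.459 -0.001]
{'clock': 1.1, 'qpos': array([ 1.159,  0.521, -0.036,  1.599,  0.021,  1.021, -0.113]), 'qd': array([-0.   , -0.001,  0.001,  0.   ,  0.   , -0.002, -0.001]), 'joint_efforts': array([ -0.001, -92.685,   1.978, -37.026,   0.018,   0.002,   0.   ]), 'position': array([ 0.209, -0.589,  0.231]), 'tool_rot': array([-3.142,  0.   ,  0.342]), 'force': array([ 0.279, -0.095,  0.7  ]), 'moment': array([-0.028, -0.013,  0.036]), 'finger_force': 0.0, 'grip_width': 0.08539354823070933}
```

View pics/s.png

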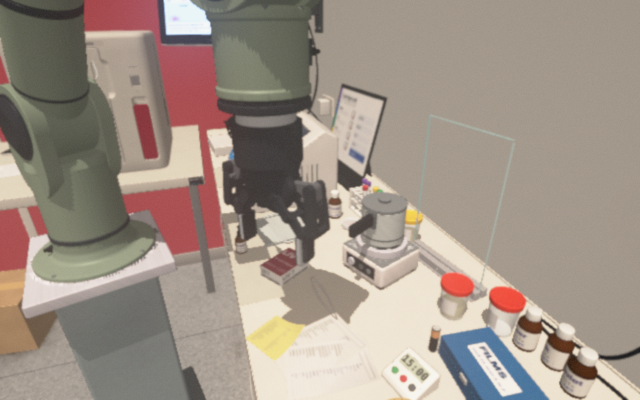

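View pics/d.png

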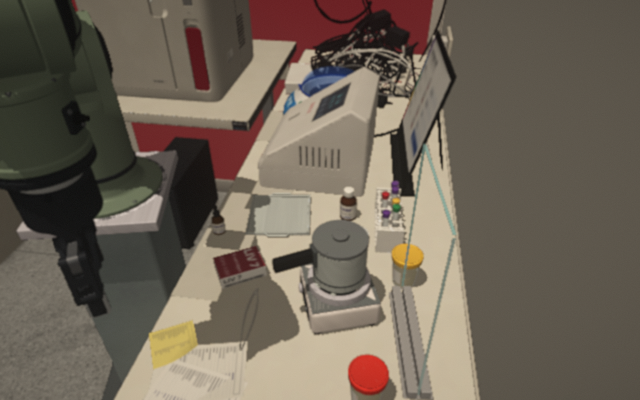

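The jar stands on its base with the handle pointing toward the robot, at about (363,226) in scene and (294,262) in side. The glass shield is to the right of the base. The tray is behind the jar, at about (280,212) in side. I'll move the wrist near the handle and refine from there.

Request:
carry_out([
  [[0.01, 0, 0, 0], [0.03, -0.005, 0, 0], [0.055, -0.01, 0, 0], [0.08, -0.015, 0, 0], [0.105, -0.02, 0, 0], [0.13, -0.025, 0, 0], [0.15, -0.028, 0, 0], [0.165, -0.028, 0, 0], [0.175, -0.028, 0, 0], [0.18, -0.028, 0, 0], [0.18, -0.028, 0, 0], [0.18, -0.028, 0, 0]],
])

```text
clock: 2.1
position: [0.3689, -0.5027, 0.2312]
tool_rot: [-3.142, 0.001, 0.341]
force: [0.3, 0.3, -0.1]
grip_width: 0.0851
finger_force: 0.0
```

Run:
```python
from h import *
np.set_printoptions(precision=4,suppress=True)
W=bot.grab_frame("wrist");S=bot.grab_frame("scene");D=bot.grab_frame("side")
save(W,"w1.png")
for n,z in dict(jar_foot=.06,jar_handle=.144,socket=.06,tray_floor=.005,dish=0).items():
    l=[]
    for nm,p in zip("WSD",(W,S,D)):
        for k in bot.spot_point(p,n)[:1]:
            print(n,nm,k["conf"],np.array(k["position"]),atz(p,k["position"],z));l.append((p,k["position"]))
    if len(l)>=2:print("  tri",tri(l))
o=bot.observe();print(o["clock"],o["position"],o["tool_rot"],o["qpos"],W["pose"])
```

```text
jar_foot S 0.58 [380.8 241.1] [ 0.5385 -0.4338  0.06  ]
jar_foot D 0.88 [336.6 283.6] [ 0.5215 -0.4471  0.06  ]
  tri [ 0.519  -0.457   0.0756]
jar_handle S 0.56 [360.  225.8] [ 0.4474 -0.4676  0.144 ]
jar_handle D 0.82 [291.9 261.4] [ 0.4447 -0.4694  0.144 ]
  tri [ 0.4446 -0.4713  0.1463]
socket W 0.35 [54.2 11.5] [ 0.4332 -0.2165  0.06  ]
tray_floor W 0.82 [54.1 12.9] [ 0.4301 -0.171   0.005 ]
tray_floor S 0.95 [283.4 223.8] [ 0.4396 -0.1575  0.005 ]
tray_floor D 0.65 [281.  213.2] [ 0.431  -0.1668  0.005 ]
  tri [ 0.4303 -0.1792  0.0163]
dish S 0.59 [348.8 226.1] [ 0.585  -0.2589  0.    ]
3.0 [ 0.3697 -0.5021  0.2313] [-3.1415  0.      0.3418] [ 0.8844  0.5193 -0.0638  1.6025  0.0371  1.021  -0.4194] [[ 0.3336 -0.8975 -0.2883  0.4432]
 [-0.9427 -0.3174 -0.1028 -0.4758]
 [ 0.0007  0.3061 -0.952   0.3734]
 [ 0.      0.      0.      1.    ]]
```

View pics/w1.png

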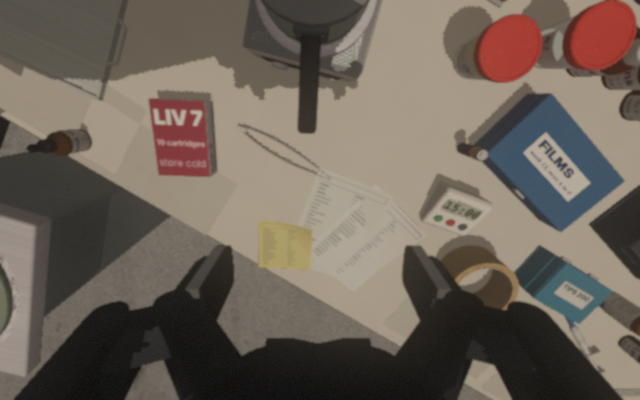

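Request:
carry_out([
  [[0.015, 0, 0, 0], [0.035, 0, 0, 0], [0.055, 0, 0, 0], [0.07, 0, 0, 0], [0.08, 0, 0, 0], [0.08, 0, 0, 0], [0.08, 0, 0, 0]],
])

```text
clock: 3.58
position: [0.4448, -0.4754, 0.2311]
tool_rot: [-3.141, 0.001, 0.342]
force: [-0.3, -0.5, 0.8]
grip_width: 0.0855
finger_force: 0.0
```

Run:
```python
from h import *
np.set_printoptions(precision=4,suppress=True)
W=bot.grab_frame("wrist");save(W,"w2.png")
for n,z in dict(jar_foot=.06,jar_handle=.156,socket=.06).items():
    for k in bot.spot_point(W,n)[:1]: print(n,k["conf"],np.array(k["position"]),atz(W,k["position"],z))
for k in bot.regions_of(W,"jar_foot")[:1]:
    m=k["region"];ys,xs=np.nonzero(m);print("reg",k["conf"],k["position"],xs.min(),xs.max(),ys.min(),ys.max())
    g=np.array(W["pixels"]).max(2)
    for r in range(ys.min(),ys.max()+1,8):
        q=np.nonzero(m[r])[0];d=np.nonzero(m[r]&(g[r]<60))[0]
        print(r,q.min(),q.max(),(d.min(),d.max(),len(d)) if len(d) else '')
o=bot.observe();print(o["clock"],o["position"],o["tool_rot"])
```

```text
jar_foot 0.2 [291.3 212.2] [ 0.3904 -0.462   0.06  ]
jar_handle 0.86 [309.  191.3] [ 0.4512 -0.4654  0.156 ]
reg 0.79 [310.9, 80.5] 246 385 3 232
3 308 323 
11 283 347 
19 271 358 
27 263 367 
35 257 373 
43 253 377 
51 249 380 
59 248 383 
67 246 384 
75 246 385 
83 246 384 
91 247 383 
99 249 382 
107 252 379 
115 256 375 
123 261 369 
131 268 363 
139 278 356 
147 292 339 
155 300 325 (np.int64(305), np.int64(311), 7)
163 302 320 
171 301 319 (np.int64(305), np.int64(305), 1)
179 301 319 
187 301 318 
195 301 318 
203 301 317 
211 300 317 
219 300 316 
227 300 316 
3.8333 [ 0.4442 -0.4759  0.2314] [3.1414 0.0003 0.3406]
```

View pics/w2.png

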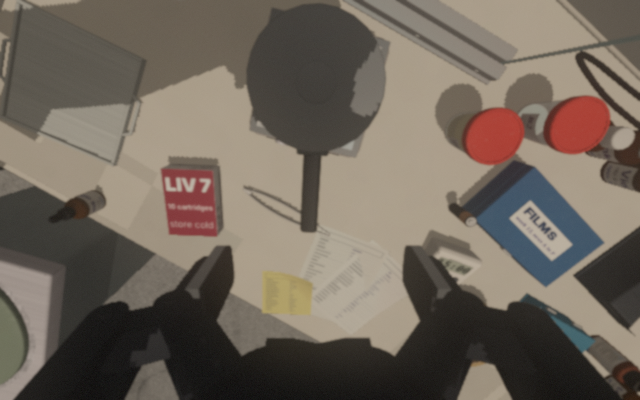

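The wrist view shows the jar's top disc centred near (315,76), the handle bar running from (310,160) to (308,231), and the tray at upper left, around (75,80).

Run:
```python
from h import *
np.set_printoptions(precision=4,suppress=True)
W=bot.grab_frame("wrist")
m=bot.regions_of(W,"jar_foot")[0]["region"].astype(np.uint8)
c=max(cv2.findContours(m,0,cv2.CHAIN_APPROX_NONE)[0],key=len)[:,0]
c=c[(c[:,1]<140)]
from scipy.optimize import least_squares
for z in (.15,.155,.16):
    P=np.array([atz(W,q,z)[:2] for q in c]);r=least_squares(lambda v:np.hypot(*(P-v[:2]).T)-v[2],[.52,-.44,.046],loss="soft_l1",f_scale=.001).x;print(z,r)
    if z==.155:
        C=r[:2]
H=[]
for r in range(165,228,4):
    q=np.nonzero(m[r])[0];H.append(atz(W,[(q.min()+q.max())/2,r],.156)[:2])
H=np.array(H);d=H[0]-H[-1];print(H[0],H[-1],"fit ang",np.degrees(np.arctan2(d[1],d[0])))
d=C-H.mean(0);print("ang via centre",np.degrees(np.arctan2(d[1],d[0])))
u=cv2.fitLine(H.astype(np.float32),2,0,.01,.01).ravel();print(u,np.degrees(np.arctan2(u[1],u[0])))
print("tip",atz(W,[307.5,231.5],.156))
t=[bot.spot_point(W,"tray_floor"),bot.regions_of(W,"tray_floor")]
for k in t[0][:1]:print(k["conf"],k["position"],atz(W,k["position"],.005))
o=bot.observe();print(o["clock"],o["position"],o["tool_rot"],o["force"],o["moment"])
```

```text
0.15 [ 0.5285 -0.4434  0.0493]
0.155 [ 0.5283 -0.4436  0.0482]
0.16 [ 0.5281 -0.4437  0.0471]
[ 0.4708 -0.4606] [ 0.4228 -0.4742] fit ang 15.795365436854528
ang via centre 16.215197691296627
[ 0.9627  0.2705  0.4473 -0.4671] 15.692156
tip [ 0.4174 -0.4761  0.156 ]
0.93 [71.0, 89.7] [ 0.4291 -0.169   0.005 ]
4.0333 [ 0.4448 -0.4755  0.2314] [3.1415 0.     0.3414] [ 0.0132 -0.4452 -0.4901] [ 0.0414 -0.0336  0.0303]
```

Request:
carry_out([
  [[0.003, -0.003, 0.005, 1], [0.006, -0.007, 0.02, 2.5], [0.006, -0.007, 0.04, 3.5], [0.006, -0.007, 0.06, 3.5], [0.006, -0.007, 0.08, 3.5], [0.006, -0.007, 0.095, 3.5], [0.006, -0.007, 0.103, 3.5], [0.006, -0.007, 0.106, 3.5], [0.006, -0.007, 0.106, 3.5], [0.006, -0.007, 0.106, 3.5]],
])

```text
clock: 4.87
position: [0.4487, -0.4669, 0.126]
tool_rot: [3.141, -0.0, 0.28]
force: [-0.3, 0.8, -0.6]
grip_width: 0.0856
finger_force: 0.0
```

Run:
```python
from h import *
np.set_printoptions(precision=4,suppress=True)
W=bot.grab_frame("wrist");save(W,"w3.png")
o=bot.observe();print(o["clock"],o["position"],o["tool_rot"],o["force"],o["moment"])
```

```text
4.9167 [ 0.4488 -0.467   0.1262] [ 3.1405 -0.0007  0.2805] [-0.4566 -0.4367  0.4422] [ 0.0228 -0.0308  0.0016]
```

View pics/w3.png

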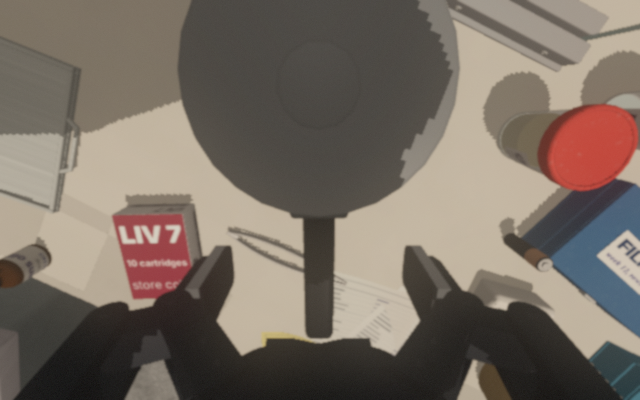

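The bar at column 319 is centred between the fingers and parallel to them, and the knob at (319,84) is in line with it. Closing.

Request:
carry_out([
  [[0, 0, 0, 0], [0, 0, 0, 0], [0, 0, 0, 0], [0, 0, 0, 0], [0, 0, 0, 0], [0, 0, 0, 0], [0, 0, 0, 0], [0, 0, 0, 0], [0, 0, 0, 0], [0, 0, 0, 0]],
], grip=0.005, grip_force=70)

```text
clock: 5.75
position: [0.4484, -0.4669, 0.1254]
tool_rot: [3.141, -0.0, 0.281]
force: [-0.6, -0.4, 3.9]
grip_width: 0.0128
finger_force: 68.4
```

```bash
cat > arc.py <<'E'
# rows for circular arc about jar axis; radius r; angle steps deg; tool x toward axis at call start
import sys,numpy as np
def rows(angs,r):
    # CCW by a: axis at tool +x*r. CCW seen above = negative twist about tool z (down)
    out=[]
    for a in angs:
        t=np.radians(a); out.append([round(r-r*np.cos(t),4),round(r*np.sin(t),4),0,-a])
    return out
if __name__=="__main__":
    from h import *
    o=bot.observe();print(o["clock"],o["position"],np.degrees(o["tool_rot"]),o["force"],o["moment"],o["grip_width"],o["finger_force"])
    for s in (1,1.5,2): print(s,rows([s*i for i in range(1,13)],.0825))
E
python3 arc.py
```

```text
5.75 [ 0.44835849 -0.46687824  0.12542205] [ 1.79984643e+02 -2.82890135e-03  1.60754109e+01] [-0.55419547 -0.4260686   3.86728243] [-0.07712364  0.0556379  -0.03025654] 0.012849322790501312 68.44711303710938
1 [[np.float64(0.0), np.float64(0.0014), 0, -1], [np.float64(0.0001), np.float64(0.0029), 0, -2], [np.float64(0.0001), np.float64(0.0043), 0, -3], [np.float64(0.0002), np.float64(0.0058), 0, -4], [np.float64(0.0003), np.float64(0.0072), 0, -5], [np.float64(0.0005), np.float64(0.0086), 0, -6], [np.float64(0.0006), np.float64(0.0101), 0, -7], [np.float64(0.0008), np.float64(0.0115), 0, -8], [np.float64(0.001), np.float64(0.0129), 0, -9], [np.float64(0.0013), np.float64(0.0143), 0, -10], [np.float64(0.0015), np.float64(0.0157), 0, -11], [np.float64(0.0018), np.float64(0.0172), 0, -12]]
1.5 [[np.float64(0.0), np.float64(0.0022), 0, -1.5], [np.float64(0.0001), np.float64(0.0043), 0, -3.0], [np.float64(0.0003), np.float64(0.0065), 0, -4.5], [np.float64(0.0005), np.float64(0.0086), 0, -6.0], [np.float64(0.0007), np.float64(0.0108), 0, -7.5], [np.float64(0.001), np.float64(0.0129), 0, -9
[... 208 characters left out ...]
0], [np.float64(0.0034), np.float64(0.0234), 0, -16.5], [np.float64(0.004), np.float64(0.0255), 0, -18.0]]
2 [[np.float64(0.0001), np.float64(0.0029), 0, -2], [np.float64(0.0002), np.float64(0.0058), 0, -4], [np.float64(0.0005), np.float64(0.0086), 0, -6], [np.float64(0.0008), np.float64(0.0115), 0, -8], [np.float64(0.0013), np.float64(0.0143), 0, -10], [np.float64(0.0018), np.float64(0.0172), 0, -12], [np.float64(0.0025), np.float64(0.02), 0, -14], [np.float64(0.0032), np.float64(0.0227), 0, -16], [np.float64(0.004), np.float64(0.0255), 0, -18], [np.float64(0.005), np.float64(0.0282), 0, -20], [np.float64(0.006), np.float64(0.0309), 0, -22], [np.float64(0.0071), np.float64(0.0336), 0, -24]]
```

Request:
carry_out([
  [[0.0001, 0.0029, 0, -2], [0.0002, 0.0058, 0, -4], [0.0005, 0.0086, 0, -6], [0.0008, 0.0115, 0, -8], [0.0013, 0.0143, 0, -10], [0.0018, 0.0172, 0, -12], [0.0025, 0.02, 0, -14], [0.0029, 0.0214, 0, -15], [0.0029, 0.0214, 0, -15]],
])

```text
clock: 6.5
position: [0.4565, -0.4867, 0.1254]
tool_rot: [-3.141, 0.001, 0.544]
force: [-4.6, 1.0, 6.9]
grip_width: 0.013
finger_force: 69.1
```

```bash
cat > st.py <<'E'
from h import *
np.set_printoptions(precision=4,suppress=True)
o=bot.observe();y=o["tool_rot"][2];f=o["force"];tx=np.array([np.cos(y),np.sin(y),0]);ty=np.array([np.sin(y),-np.cos(y),0])
print(o["clock"],o["position"],"yaw",np.degrees(y),"rad",f@tx,"tan",f@ty,"fz",f[2],"M",o["moment"],"axis",o["position"]+.0825*tx, o["finger_force"])
E
python3 st.py
```

```text
6.5 [ 0.4565 -0.4867  0.1254] yaw 31.141531631060552 rad -3.4525120211318083 tan -3.2673072598082338 fz 6.881896472322707 M [0.3559 0.6548 0.1153] axis [ 0.5271 -0.4441  0.1254] 69.14693355560303
```

Request:
carry_out([
  [[0, 0.0015, 0, -1], [0.0001, 0.0029, 0, -2], [0.0002, 0.0044, 0, -3], [0.0002, 0.0058, 0, -4], [0.0002, 0.0058, 0, -4]],
])

```text
clock: 6.92
position: [0.4597, -0.4916, 0.1254]
tool_rot: [-3.141, 0.001, 0.613]
force: [-4.0, 0.7, 6.6]
grip_width: 0.0127
finger_force: 69.1
```

```bash
python3 st.py
```

```text
6.9167 [ 0.4597 -0.4916  0.1254] yaw 35.13315518090516 rad -2.8718490787853614 tan -2.835320144252998 fz 6.616260283511664 M [0.2568 0.7559 0.1822] axis [ 0.5272 -0.4442  0.1254] 69.12958860397339
```

Request:
carry_out([
  [[0, 0.0015, 0, -1], [0.0001, 0.0029, 0, -2], [0.0002, 0.0044, 0, -3], [0.0002, 0.0058, 0, -4], [0.0002, 0.0058, 0, -4]],
])

```text
clock: 7.33
position: [0.4632, -0.4964, 0.1255]
tool_rot: [-3.141, 0.001, 0.683]
force: [-2.8, -0.3, 6.3]
grip_width: 0.0131
finger_force: 69.1
```

Request:
carry_out([
  [[0, 0.0015, 0, -1], [0.0001, 0.0029, 0, -2], [0.0002, 0.0044, 0, -3], [0.0002, 0.0058, 0, -4], [0.0002, 0.0058, 0, -4]],
])

```text
clock: 7.75
position: [0.467, -0.5008, 0.1255]
tool_rot: [-3.141, 0.001, 0.753]
force: [-4.0, 0.1, 7.0]
grip_width: 0.0131
finger_force: 69.0
```

Request:
carry_out([
  [[0, 0.0015, 0, -1], [0.0001, 0.0029, 0, -2], [0.0002, 0.0044, 0, -3], [0.0002, 0.0058, 0, -4], [0.0002, 0.0058, 0, -4]],
])

```text
clock: 8.17
position: [0.4712, -0.505, 0.1255]
tool_rot: [-3.141, 0.001, 0.823]
force: [-3.6, -0.7, 6.2]
grip_width: 0.0132
finger_force: 69.0
```

Request:
carry_out([
  [[0, 0.0015, 0, -1], [0.0001, 0.0029, 0, -2], [0.0002, 0.0044, 0, -3], [0.0002, 0.0058, 0, -4], [0.0002, 0.0058, 0, -4]],
])

```text
clock: 8.58
position: [0.4755, -0.5088, 0.1254]
tool_rot: [-3.141, 0.001, 0.892]
force: [-3.5, -0.9, 6.8]
grip_width: 0.0133
finger_force: 69.0
```

Request:
carry_out([
  [[0, 0.0015, 0, -1], [0.0001, 0.0029, 0, -2], [0.0002, 0.0044, 0, -3], [0.0002, 0.0058, 0, -4], [0.0002, 0.0058, 0, -4]],
])

```text
clock: 9.0
position: [0.4799, -0.5122, 0.1254]
tool_rot: [-3.141, 0.001, 0.962]
force: [-5.5, 0.4, 7.6]
grip_width: 0.0129
finger_force: 69.3
```

Request:
carry_out([
  [[0, 0.0015, 0, -1], [0.0001, 0.0029, 0, -2], [0.0001, 0.0029, 0, -2]],
])

```text
clock: 9.25
position: [0.482, -0.5137, 0.1254]
tool_rot: [-3.14, 0.001, 0.996]
force: [-7.3, 2.1, 10.2]
grip_width: 0.0129
finger_force: 69.9
```

```bash
python3 st.py
```

```text
9.25 [ 0.482  -0.5137  0.1254] yaw 57.06856930030114 rad -2.192216452687658 tan -7.32422593015382 fz 10.211695413067 M [ 0.5486  1.6619 -0.5855] axis [ 0.5268 -0.4444  0.1254] 69.85207557678223
```

Request:
carry_out([
  [[0, -0.0015, 0, 1], [0.0001, -0.0029, 0, 2], [0.0002, -0.005, 0, 3.5], [0.0002, -0.005, 0, 3.5]],
])

```text
clock: 9.58
position: [0.4783, -0.5107, 0.1255]
tool_rot: [-3.141, 0.001, 0.933]
force: [-3.9, -1.1, 4.8]
grip_width: 0.0135
finger_force: 68.8
```

```bash
python3 st.py
```

```text
9.5833 [ 0.4783 -0.5107  0.1255] yaw 53.455241062570856 rad -3.2092475576270902 tan -2.4501269603966156 fz 4.847125440418572 M [-0.1144  0.7539 -0.025 ] axis [ 0.5275 -0.4445  0.1255] 68.75638246536255
```

Request:
carry_out([
  [[0, -0.0015, 0, 1], [0, -0.0036, 0, 2.5], [-0.0002, -0.0051, 0, 3.5], [-0.0003, -0.0065, 0, 4.5], [-0.0003, -0.0065, 0, 4.5]],
])

```text
clock: 10.0
position: [0.4736, -0.507, 0.1255]
tool_rot: [3.141, 0.0, 0.855]
force: [0.2, -2.8, 3.9]
grip_width: 0.0128
finger_force: 68.6
```

```bash
python3 st.py
```

```text
10.0 [ 0.4736 -0.507   0.1255] yaw 48.9910505409051 rad -1.9638944486259657 tan 2.0369322776497927 fz 3.8918282801548356 M [-0.5557 -0.153  -0.1717] axis [ 0.5277 -0.4447  0.1255] 68.6047911643982
```

Request:
carry_out([
  [[0, 0, -0.001, 0], [0, 0, -0.002, 0], [0, 0, -0.003, 0], [0, 0, -0.004, 0], [0, 0, -0.004, 0], [0, 0, -0.004, 0]],
], grip_force=100)

```text
clock: 10.5
position: [0.4736, -0.5067, 0.1292]
tool_rot: [-3.141, -0.0, 0.857]
force: [-0.5, -0.3, -2.1]
grip_width: 0.0127
finger_force: 97.4
```

```bash
python3 st.py
```

```text
10.5 [ 0.4736 -0.5067  0.1292] yaw 49.09208697261627 rad -0.5110738674832983 tan -0.16994217838616774 fz -2.1119449032205884 M [-0.1931  0.1198 -0.0251] axis [ 0.5276 -0.4443  0.1292] 97.38830924034119
```

It lifts freely, carrying only the jar's weight (about 2.1 N). Continuing straight up.

Request:
carry_out([
  [[0, 0, -0.003, 0], [0, 0, -0.008, 0], [0, 0, -0.015, 0], [0, 0, -0.022, 0], [0, 0, -0.029, 0], [0, 0, -0.036, 0], [0, 0, -0.043, 0], [0, 0, -0.048, 0], [0, 0, -0.051, 0], [0, 0, -0.051, 0]],
])

```text
clock: 11.33
position: [0.4738, -0.507, 0.1811]
tool_rot: [3.141, 0.0, 0.856]
force: [-0.7, -0.1, -3.1]
grip_width: 0.0126
finger_force: 97.5
```

```bash
python3 st.py
python3 - <<'E'
from h import *
np.set_printoptions(precision=4,suppress=True)
S=bot.grab_frame("scene");D=bot.grab_frame("side");W=bot.grab_frame("wrist");save(D,"d4.png")
for n,z in dict(tray_floor=.009).items():
    for nm,p in zip("SDW",(S,D,W)):
        for k in bot.spot_point(p,n)[:1]: print(n,nm,k["conf"],atz(p,k["position"],.005))
        for k in bot.regions_of(p,n)[:1]:
            c=max(cv2.findContours(k["region"].astype(np.uint8),0,2)[0],key=len)[:,0];P=np.array([atz(p,q,z)[:2]*1000 for q in c],np.float32);print("  reg",nm,k["conf"],cv2.minAreaRect(P))
for n in ("stain_bottle","dish","cup","oil_bottle"):
    for nm,p in zip("SDW",(S,D,W)):
        for k in bot.spot_point(p,n)[:1]: print(n,nm,k["conf"],atz(p,k["position"],0))
a=bot.spot_point(D,"jar_foot");b=bot.spot_point(S,"jar_foot")
print(tri([(D,a[0]["position"]),(S,b[0]["position"])]))
E
```

```text
11.3333 [ 0.4738 -0.507   0.1811] yaw 49.072752403088046 rad -0.4835990848069907 tan -0.4519081365789537 fz -3.058401358696575 M [-0.1938  0.1575 -0.0253] axis [ 0.5278 -0.4447  0.1811] 97.45953798294067
tray_floor S 0.76 [ 0.4331 -0.1617  0.005 ]
  reg S 0.76 ((427.35638427734375, -171.6872100830078), (159.83656311035156, 138.42739868164062), 83.55018615722656)
tray_floor D 0.94 [ 0.4309 -0.1638  0.005 ]
  reg D 0.65 ((386.81768798828125, -175.76809692382812), (83.76374816894531, 159.81033325195312), 8.112091064453125)
  reg W 0.94 ((382.7669372558594, -232.47610473632812), (36.21292495727539, 96.63092803955078), 48.96348190307617)
stain_bottle S 0.9 [ 0.5843 -0.1854 -0.    ]
dish S 0.49 [ 0.5937 -0.2542  0.    ]
cup S 0.85 [ 0.6504 -0.4023  0.    ]
cup D 0.58 [ 0.6642 -0.394   0.    ]
oil_bottle S 0.79 [ 0.2964 -0.2047 -0.    ]
oil_bottle D 0.78 [ 0.2968 -0.2176  0.    ]
oil_bottle W 0.24 [ 0.3916 -0.6034 -0.    ]Traceback (most recent call last):
  File "<stdin>", line 13, in <module>
IndexError: list index out of range
```

View pics/d4.png

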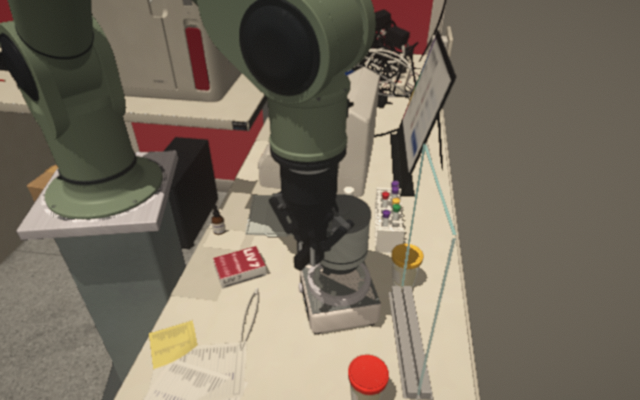

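The jar is clear of the collar and upright, at about (345,235). Moving it over to the tray.

Request:
carry_out([
  [[0.002, -0.003, 0, 0], [0.007, -0.01, 0, 0], [0.014, -0.021, 0, 0], [0.022, -0.033, 0, 0], [0.03, -0.045, 0, 0], [0.038, -0.057, 0, 0], [0.046, -0.069, 0, 0], [0.054, -0.081, 0, 0], [0.062, -0.093, 0, 0], [0.069, -0.103, 0, 0], [0.073, -0.11, 0, 0], [0.075, -0.113, 0, 0]],
])

```text
clock: 13.48
position: [0.4371, -0.3748, 0.1806]
tool_rot: [-3.142, -0.0, 0.858]
force: [-0.6, 0.2, -3.0]
grip_width: 0.0125
finger_force: 97.6
```

Request:
carry_out([
  [[0.002, -0.003, 0, -1], [0.007, -0.01, 0, -2], [0.014, -0.021, 0, -4], [0.022, -0.033, 0, -6], [0.03, -0.045, 0, -8], [0.038, -0.057, 0, -10], [0.046, -0.069, 0, -12], [0.054, -0.081, 0, -14], [0.062, -0.093, 0, -16], [0.07, -0.103, 0, -18], [0.074, -0.11, 0, -20], [0.076, -0.113, 0, -21]],
])

```text
clock: 14.48
position: [0.4015, -0.2437, 0.1804]
tool_rot: [-3.142, -0.0, 1.227]
force: [-1.8, -1.3, -2.9]
grip_width: 0.0121
finger_force: 97.6
```

```bash
python3 st.py
python3 - <<'E'
from h import *
np.set_printoptions(precision=4,suppress=True)
S=bot.grab_frame("scene");D=bot.grab_frame("side");W=bot.grab_frame("wrist")
cv2.imwrite("pics/m5.png",np.hstack([D["pixels"][120:330,140:500],W["pixels"][:210,:400]])[:,:,::-1])
for n in ("jar_foot","tray_floor"):
    for nm,p in zip("SDW",(S,D,W)):
        for k in bot.spot_point(p,n)[:1]: print(n,nm,k["conf"],atz(p,k["position"],.1157 if n=="jar_foot" else .005))
E
```

```text
14.4833 [ 0.4015 -0.2437  0.1804] yaw 70.30700250111373 rad -1.8504873768108472 tan -1.2837613801777903 fz -2.8523919300888387 M [-0.2328  0.0351  0.0009] axis [ 0.4293 -0.166   0.1804] 97.6344358921051
jar_foot S 0.57 [ 0.4252 -0.1627  0.1157]
jar_foot D 0.62 [ 0.4233 -0.1613  0.1157]
tray_floor S 0.61 [ 0.4277 -0.1679  0.005 ]
tray_floor D 0.84 [ 0.4207 -0.1727  0.005 ]
tray_floor W 0.34 [ 0.3611 -0.3592  0.005 ]
```

View pics/m5.png

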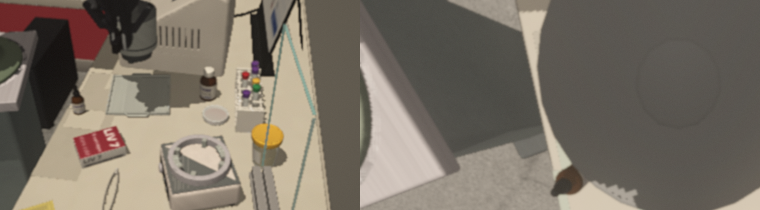

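The side crop shows the jar held above the tray, with the tray (crop (108..170, 72..113)) fully visible. I'll check the tray rim from that picture.

Run:
```python
from h import *
np.set_printoptions(precision=4,suppress=True)
D=bot.grab_frame("side")
for k in bot.regions_of(D,"tray_floor")[:1]:
    c=max(cv2.findContours(k["region"].astype(np.uint8),0,2)[0],key=len)[:,0]
    P=np.array([atz(D,q,.009)[:2]*1000 for q in c],np.float32);print(k["conf"],cv2.boundingRect(c),cv2.minAreaRect(P),P.min(0),P.max(0))
for q in ((260,193),(310,192),(310,233),(248,233)):print(atz(D,q,.009))
for n in ("dish","stain_bottle"):
  for k in bot.spot_point(D,n)[:1]:print(n,atz(D,k["position"],0))
```

```text
0.61 (246, 193, 65, 44) ((427.2213439941406, -171.48622131347656), (158.31298828125, 140.4853057861328), 83.79559326171875) [ 352.2031 -254.359 ] [503.0753 -90.4894]
[ 0.3831 -0.0871  0.009 ]
[ 0.5045 -0.0961  0.009 ]
[ 0.4912 -0.248   0.009 ]
[ 0.357  -0.2336  0.009 ]
dish [ 0.5904 -0.2572  0.    ]
stain_bottle [ 0.5808 -0.1874  0.    ]
```

Request:
carry_out([
  [[0, 0, 0.003, 0], [0, 0, 0.01, 0], [0, 0, 0.02, 0], [0, 0, 0.031, 0], [0, 0, 0.042, 0], [0, 0, 0.053, 0], [0, 0, 0.064, 0], [0, 0, 0.075, 0], [0, 0, 0.085, 0], [0, 0, 0.093, 0], [0, 0, 0.098, 0], [0, 0, 0.1, 0]],
])

```text
clock: 16.13
position: [0.4015, -0.2445, 0.0794]
tool_rot: [-3.141, -0.0, 1.223]
force: [-0.2, 0.1, -2.7]
grip_width: 0.0125
finger_force: 97.6
```

Request:
carry_out([
  [[0, 0, 0.001, 0], [0, 0, 0.002, 0], [0, 0, 0.003, 0], [0, 0, 0.004, 0], [0, 0, 0.005, 0], [0, 0, 0.006, 0], [0, 0, 0.007, 0], [0, 0, 0.007, 0], [0, 0, 0.007, 0]],
])

```text
clock: 16.88
position: [0.4017, -0.2447, 0.0733]
tool_rot: [-3.141, -0.0, 1.223]
force: [-0.1, -0.5, -2.5]
grip_width: 0.0125
finger_force: 97.6
```

```bash
python3 st.py
```

```text
16.8833 [ 0.4017 -0.2447  0.0733] yaw 70.08138537005942 rad -0.5202686559006116 tan 0.04065363020242434 fz -2.465867011156613 M [-0.2429  0.0876 -0.0247] axis [ 0.4298 -0.1671  0.0733] 97.61940836906433
```

Request:
carry_out([
  [[0, 0, 0.0005, 0], [0, 0, 0.001, 0], [0, 0, 0.0015, 0], [0, 0, 0.002, 0], [0, 0, 0.002, 0]],
])

```text
clock: 17.3
position: [0.4017, -0.2447, 0.0712]
tool_rot: [-3.141, -0.0, 1.223]
force: [-0.3, 0.0, -2.9]
grip_width: 0.0122
finger_force: 97.6
```

Request:
carry_out([
  [[0, 0, 0.0003, 0], [0, 0, 0.0006, 0], [0, 0, 0.001, 0], [0, 0, 0.001, 0], [0, 0, 0.001, 0]],
])

```text
clock: 17.72
position: [0.4017, -0.2447, 0.0703]
tool_rot: [-3.142, -0.0, 1.223]
force: [-0.5, -0.5, -3.0]
grip_width: 0.0124
finger_force: 97.6
```

Request:
carry_out([
  [[0, 0, 0.0003, 0], [0, 0, 0.0006, 0], [0, 0, 0.001, 0], [0, 0, 0.001, 0], [0, 0, 0.001, 0]],
])

```text
clock: 18.13
position: [0.4018, -0.2449, 0.0695]
tool_rot: [3.141, 0.0, 1.223]
force: [-2.6, -1.1, 5.2]
grip_width: 0.0126
finger_force: 98.9
```

```bash
python3 st.py
```

```text
18.1333 [ 0.4018 -0.2449  0.0695] yaw 70.0694938410011 rad -1.943403767749532 tan -2.046133272595239 fz 5.17327001436404 M [-0.2867  0.4215 -0.0169] axis [ 0.4299 -0.1674  0.0695] 98.94629716873169
```

Floor contact felt (+5 N). Easing off slightly, then releasing.

Request:
carry_out([
  [[0, 0, -0.0003, 0], [0, 0, -0.0003, 0], [0, 0, -0.0003, 0]],
], grip_force=20)

```text
clock: 18.38
position: [0.4017, -0.2448, 0.0696]
tool_rot: [3.142, 0.0, 1.223]
force: [-0.3, -2.2, 0.7]
grip_width: 0.0125
finger_force: 98.1
```

Request:
carry_out([
  [[0, 0, 0, 0], [0, 0, 0, 0], [0, 0, 0, 0], [0, 0, 0, 0], [0, 0, 0, 0], [0, 0, 0, 0], [0, 0, 0, 0], [0, 0, 0, 0]],
], grip=0.06)

```text
clock: 19.05
position: [0.4017, -0.2447, 0.0696]
tool_rot: [-3.142, -0.0, 1.223]
force: [-0.1, -1.1, -0.5]
grip_width: 0.0599
finger_force: 0.0
```

```bash
python3 st.py
python3 - <<'E'
from h import *
W=bot.grab_frame("wrist");D=bot.grab_frame("side")
cv2.imwrite("pics/m6.png",np.hstack([D["pixels"][120:400,140:500],W["pixels"][:280,120:520]])[:,:,::-1])
E
```

```text
19.05 [ 0.4017 -0.2447  0.0696] yaw 70.07812462267259 rad -1.0844078834775928 tan 0.25941639805238204 fz -0.5172231387116051 M [-0.0471  0.0188 -0.0044] axis [ 0.4298 -0.1671  0.0696] 0.0
```

View pics/m6.png

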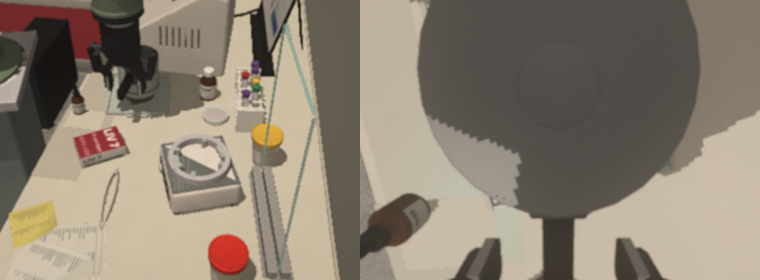

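The fingers stand free on both sides of the bar (wrist crop, column 557), and the jar is upright on the tray. Retreating straight up.

Request:
carry_out([
  [[0, 0, -0.004, 0], [0, 0, -0.015, 0], [0, 0, -0.03, 0], [0, 0, -0.045, 0], [0, 0, -0.06, 0], [0, 0, -0.075, 0], [0, 0, -0.09, 0], [0, 0, -0.105, 0], [0, 0, -0.115, 0], [0, 0, -0.12, 0], [0, 0, -0.12, 0], [0, 0, -0.12, 0]],
])

```text
clock: 20.15
position: [0.4016, -0.2447, 0.1893]
tool_rot: [-3.141, 0.0, 1.223]
force: [0.3, -0.4, -0.6]
grip_width: 0.06
finger_force: 0.0
```

```bash
python3 st.py
python3 - <<'E'
from h import *
W=bot.grab_frame("wrist");D=bot.grab_frame("side")
for k in bot.spot_point(D,"jar_foot")[:1]:print(k["conf"],atz(D,k["position"],.005))
cv2.imwrite("pics/m7.png",np.hstack([D["pixels"][120:400,140:500],W["pixels"][:280,120:520]])[:,:,::-1])
E
```

```text
20.15 [ 0.4016 -0.2447  0.1893] yaw 70.07824580525264 rad -0.2884062987480788 tan 0.4004894257897317 fz -0.5908650045790125 M [-0.0035 -0.0324  0.0345] axis [ 0.4297 -0.1671  0.1893] 0.0
0.92 [ 0.423112   -0.17485245  0.005     ]
```

View pics/m7.png

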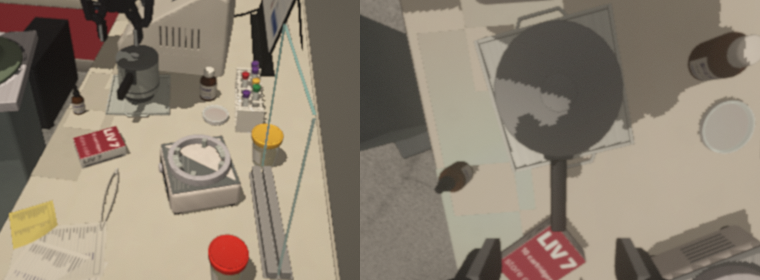

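The jar stands upright in the middle of the tray, with the other things undisturbed and the gripper clear above.

```bash
python3 -c "
from workcell import bot
print(bot.job_done())"
```

```text
the job is handed in; nothing more can be done
None
```

The jar was turned anticlockwise to its stop (about 38°, without forcing), eased back, lifted straight off and set down upright on the drip tray floor; I released it, the last pictures show nothing else disturbed, and I handed the job in.

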